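Bring the red-lidded jar to the front of the sprung coffee carousel and hold it there

ROBOT

A 7-joint arm with a two-finger parallel gripper is mounted at the origin on the work surface. World frame = base frame: x ahead of the robot, y to its left, z up, the work surface at z = 0. Lengths are in m, angles in degrees, forces in N, time in s.
With the tool pointing down it reaches from about 0.425 to 0.875 m from the base axis. Payload 4.7 kg.
Tool frame: the origin (TCP) lies midway between the tips of the shut fingers; the grasp point (between the pads) lies 19 mm behind it; z points along the fingers, x is the direction in which the jaws open and shut, and the axes are right-handed (so a half turn about z gives the same grasp; the last joint's range is limited). The gripper opens to 87 mm and grips with 3 to 60 N. Pads are 19 mm wide; open, the fingers measure 117 mm over their backs; the gripper's body (75 mm by 190 mm) begins 51 mm behind the grasp point.
Start: joints at [67.672, 18.392, -4.016, 83.108, 1.295, 78.541, -3.26], TCP at [0.255, -0.598, 0.192] pointing down, gripper open.
Joint ranges: [-163.93, 163.93], [-17.29, 119.83], [-79.2, 71.16], [3.27, 140.29], [-89.18, 269.18], [5.43, 117.66], [-154.24, 154.24]. Speed limits (degrees/s): [147.25, 147.25, 180, 180, 180, 180, 180].

INTERFACE

Orientations are given as [roll, pitch, yaw] about the fixed x, y, z axes, in that order (R = Rz(yaw) Ry(pitch) Rx(roll)).
In Python, from cell import telemetry, optics, env gives the robot as it stands.
- The arm moves only by the tool arm_command, never from a script. Its arguments are lists of equal length, an entry for each row: "translation": the shift along the tool's x, y, z in cm, a list of three; "twist": the turn about the tool's z in degrees. In form: {"translation": [[x, y, z], ...], "twist": [twist, ...]}. A call has 1 to 10 rows; each row shifts and turns the pose as measured when the row begins, along the tool's axes as they then stand; what a row does not reach is not made up. A row lasts 1/8 s, in which the tool goes at most 62.5 mm and 10.7 degrees, less where a joint would pass 70% of its speed; a pose out of reach is approached as far as the arm can. A call is refused whole if a number of a shift passes 6.25 or a number of a turn 10.7, either way. A call with a gripper value outside its range is refused whole. "grip" is the opening in per cent of the stroke, from 0 (shut) to 100 (fully open), set as the call begins (left out, the last holds). The fingers move at their own pace and stop on an object; "force" is the grip in N (left out, the last holds). Time passes only in rows, so rows that do not move let the fingers close. It gives the time, the measured TCP pose, the force and the opening at its end, in the units of the state.
- telemetry.get_obs(): the state, without advancing time (a new reading comes with each control period).
- optics.read_camera(name): name is "scene" or "side" or "wrist"; returns a dict with "img" (400x640x3 uint8, blue, green, red), "fx", "fy", "cx", "cy" (pixels), "dist" ([k1, k2, p1, p2, k3] as OpenCV has them; the pictures are not rectified), "extrinsics" (4x4, takes a point from camera to world coordinates); the wrist camera has in their place "hand_eye" (4x4, takes a point from camera to tool coordinates, whose origin is the TCP and whose axes are the tool frame's). Camera axes: x right, y up, looking along -z (the intrinsics and any distortion apply to the point x, -y, -z); pixel columns grow to the right and rows downward; lengths in m; the calibration is good to about 2 mm. A picture is of the moment at which its call begins: read the wrist's pose just before it. There is no depth.
- env.sign_off(): hands the job in, once; it reports no verdict.
The state is a dict: "time_s": time; "qpos": joint angles; "joint_velocities": joint speeds; "effort": joint torques, N m; "tool_pos": TCP position; "tool_rot": TCP orientation; "force": force on the tool from outside, world axes, zero at the start; "wrist_torque": the same for the moment, N m; "grip_width": finger opening in m.
Only numpy, scipy, OpenCV 4.12 (cv2) and the standard library are available. Lean on these libraries where they do the work, as an engineer would, in place of code of your own. Each camera call takes 0.05 s, during which the arm holds its last target. There are 200 camera calls.

TASK

Turn the jar carousel by its tall black grip post until it comes up against its stop with the red-lidded jar at the front, in line with the yellow pointer on the foot. The tray springs back if let go, so finish while still holding the post, keeping the tray still against the stop. Do not push on the jars, keep them all seated and upright, and leave the cups, the mug and the spoon alone.

Things in the scene. Friction and masses are not known exactly. Their poses are not given: they have to be found in the camera images.
- foot: fixed black round carousel foot, 280 mm diameter; origin on the turning axis at counter height, z up. Its own -x direction is the FRONT (towards the robot, give or take 0.5 rad): there a yellow pointer bar lies on the counter, 130 to 200 mm from the axis. Five tray pockets every 72 degrees, centres 100 mm from the axis.
- tray (a joint): angle of the round wooden tray (300 mm diameter, top 30 mm above counter), rad, anticlockwise from above positive. 0 = spring's rest, post at the back (foot's +x); starts there. Hard stops at about +-1.257 (72 deg), each with a pocket exactly at the front. Spring to 0: 0.35 N m/rad, friction 0.09 N m: some 4.5 N at the post near the stop, then a sharp rise.
- post: upright grip post fixed on the tray's rim, 115 mm from the turning axis, on the side away from the front at rest: thin steel rod with a black cylindrical grip sleeve, 24 mm diameter, 130 to 200 mm above the counter. Origin at the post's foot, 30 mm above the counter; z up. It stands higher than the jars; being round it may turn between the fingers.
- post_grip (a point): point on the axis of the post's black grip sleeve, 175 mm above the counter and 25 mm below its top: where to grip it
- jar_red: glass storage jar, red lid; 66 mm diameter, 90 mm tall, 0.2 to 0.4 kg; origin at the centre of its underside, z up. Loose in a pocket of the tray (four pins 16 mm high), underside 30 mm, lid top 120 mm above the counter. The wanted jar: starts beside the front pocket. If on the foot's -y side, turn the tray clockwise from above (joint negative), if on the +y side anticlockwise (positive).
- jar_blue: glass storage jar, blue lid; 66 mm diameter, 90 mm tall, 0.2 to 0.4 kg; origin at the centre of its underside, z up. Loose in a pocket of the tray (four pins 16 mm high), underside 30 mm, lid top 120 mm above the counter. Starts in the other pocket next to the front one.
- jar_white: glass storage jar, white lid; 66 mm diameter, 90 mm tall, 0.2 to 0.4 kg; origin at the centre of its underside, z up. Loose in a pocket of the tray (four pins 16 mm high), underside 30 mm, lid top 120 mm above the counter. Starts in the front pocket or one of the two back pockets.
- jar_green: glass storage jar, green lid; 66 mm diameter, 90 mm tall, 0.2 to 0.4 kg; origin at the centre of its underside, z up. Loose in a pocket of the tray (four pins 16 mm high), underside 30 mm, lid top 120 mm above the counter. Starts in the front pocket or one of the two back pockets.
- jar_black: glass storage jar, black lid; 66 mm diameter, 90 mm tall, 0.2 to 0.4 kg; origin at the centre of its underside, z up. Loose in a pocket of the tray (four pins 16 mm high), underside 30 mm, lid top 120 mm above the counter. Starts in the front pocket or one of the two back pockets.
- cup_a: white plastic drinking cup, 80 mm rim diameter, 110 mm tall, origin at the centre of its underside; leave alone
- cup_b: white plastic drinking cup like the other, leave alone
- mug: blue mug, 82 mm diameter, 95 mm tall, origin at the centre of its underside; leave alone
- spoon: steel spoon lying on the counter, 170 mm long, leave alone

How it is judged (in metres and radians):
On the way:
1. the tray is turned up to its stop with the red-lidded jar at the front (x of jar_red in the frame of foot below -0.08 m and y of jar_red in the frame of foot between -0.012 and 0.012 m and (value of joint tray above 1.18664 rad or value of joint tray below -1.18664 rad)), for 0.3 s.
At the end, for the whole second after the job is handed in: Through the last second: red-lidded jar at the front (within 12 mm sideways of the pointer line), tray within 0.07 rad of its stop and still (under 0.05 rad/s), fingers on the post with over 1.5 N, all five jars upright (0.2 rad) and seated in their pockets (all of step 1 and contact force between the fingers and post above 1.5 N and velocity of joint tray between -0.05 and 0.05 rad/s and angle between each of jar_red, jar_blue, jar_white, jar_green, jar_black's own z axis and vertical below 0.2 rad and height (world z) of each of jar_red, jar_blue, jar_white, jar_green, jar_black below 0.045 m); the arm keeps its last pose, push and grip.
It fails at once if the robot pushed a jar instead of the post (contact force between any of the fingers, the arm and jar_red above 2 N or contact force between any of the fingers, the arm and jar_blue above 2 N or contact force between any of the fingers, the arm and jar_white above 2 N or contact force between any of the fingers, the arm and jar_green above 2 N or contact force between any of the fingers, the arm and jar_black above 2 N).
It fails at once if a jar was tipped or lifted out of its pocket (angle between any of jar_red, jar_blue, jar_white, jar_green, jar_black's own z axis and vertical above 0.4 rad or height (world z) of any of jar_red, jar_blue, jar_white, jar_green, jar_black above 0.05 m).
It fails at once if a cup, the mug or the spoon was moved (distance of any of cup_a, cup_b, mug, spoon from where it was at the start of the episode above 0.025 m).
It also fails if it takes over 38 s, if anything falls off the work surface, if the arm or the gripper's body presses on something with over 40 N, if the wrist force passes 120 N, or if a joint passes its speed limit or range.

## Working session

There is one attempt and no reset: what is moved stays moved. The work goes in short steps, Python scripts to look and compute and a tool call to move; the robot and the scene stay as the last step left them, time stands still between calls to the robot, and variables do not carry over. Pictures are saved under pics/ and viewed, about 8 in all and at most 12, crops included, and the job is handed in when it is done.

Besides the shell and the picture viewer there is one more tool, called after "Call:" in YAML: its name, and indented under it one key for each argument. arm_command: Moves the arm, as the interface text tells. Its arguments: {"type":"object","properties":{"translation":{"type":"array","items":{"type":"array","items":{"type":"number"}}},"twist":{"type":"array","items":{"type":"number"}},"grip":{"type":"number"},"force":{"type":"number"}},"required":["translation","twist"]}

```bash
mkdir -p pics; ls; python3 - <<'E'
from cell import telemetry, optics
import cv2,json
o=telemetry.get_obs();print(o)
for n in("scene","side"):
    c=optics.read_camera(n);cv2.imwrite(f"pics/{n}0.png",c["img"])
    print(n,{k:(v.tolist() if hasattr(v,'tolist') else v) for k,v in c.items() if k!="img"})
E
```

```text
pics
{'time_s': 0.0, 'qpos': array([67.67072445, 18.43870849, -4.01569122, 83.17584016,  1.29475985,
       78.54080894, -3.26110322]), 'joint_velocities': array([-0.08775642,  0.02967697,  0.03895316, -0.11230064, -0.12527966,
        0.06351038, -0.10522789]), 'effort': array([-2.47310209e-05, -4.91294539e+01, -4.03822884e-01, -3.12527204e+01,
       -6.39894395e-02,  4.36927029e-02,  1.72765772e-04]), 'tool_pos': array([ 0.25511544, -0.59716698,  0.19065736]), 'tool_rot': array([ 1.79994465e+02,  1.10125074e-01, -6.68619589e+01]), 'force': array([-0.37665479, -0.10924258,  0.18572496]), 'wrist_torque': array([ 0.02043957, -0.00583596,  0.03124132]), 'grip_width': 0.08690656273474706}
scene {'fx': 502.1535898678146, 'fy': 502.1535898678146, 'cx': 317.0511207165633, 'cy': 201.2843142212299, 'dist': [0.028631524954247704, 0.0, 0.0, 0.0, 0.0], 'extrinsics': [[-0.6007618043671306, -0.552253509461081, 0.5780149787864235, 1.3404573938092696], [0.7993279268679546, -0.4035160625031305, 0.4452523471369327, 0.6351762272609061], [-0.012653842994426533, 0.7295141181566602, 0.6838486906235787, 1.0819766715629742], [0.0, 0.0, 0.0, 1.0]]}
side {'fx': 477.80789340888714, 'fy': 477.80789340888714, 'cx': 324.3739659109123, 'cy': 201.3944725511951, 'dist': [-0.025340607490933312, 0.0, 0.0, 0.0, 0.0], 'extrinsics': [[0.6925740759293778, 0.3842670990809757, -0.61047518042461, -0.46750737468883913], [-0.7213451459910563, 0.3707295684552501, -0.5849963824060161, -0.9108213587041468], [0.0015263373514316863, 0.8455166371141821, 0.533946894978718, 0.9888076413870771], [0.0, 0.0, 0.0, 1.0]]}
```

View pics/scene0.png

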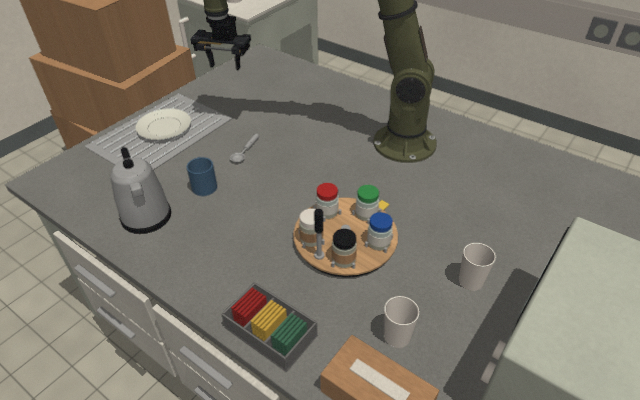

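View pics/side0.png

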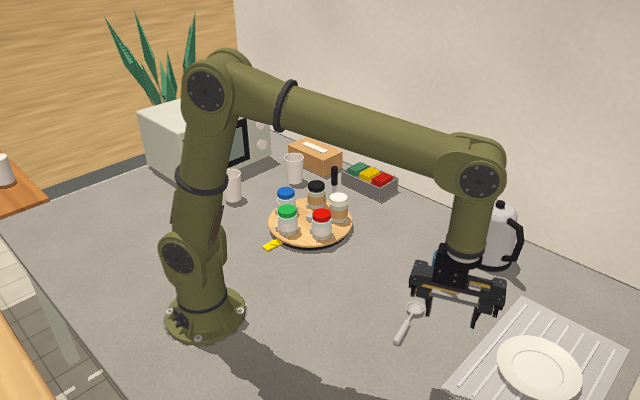

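The scene picture has lids at red (327,190), green (368,193), blue (381,222), black (344,238) and white (310,218). The post sleeve runs from about (319,210) to (319,233), and the pointer is at (384,205). The side picture agrees: red (321,215), post top (334,168), pointer (272,245). I'll fit the carousel model to these points.

```bash
cat > h.py <<'E'
import numpy as np, cv2
def project(P,c,E):
    q=(np.linalg.inv(E)@np.c_[P,np.ones(len(P))].T)[:3].T*[1,-1,-1]
    K=np.array([[c["fx"],0,c["cx"]],[0,c["fy"],c["cy"]],[0,0,1]])
    return cv2.projectPoints(q,np.zeros(3),np.zeros(3),K,np.array(c["dist"]))[0][:,0]
def model(cx,cy,th,t=0):
    """lids in order of foot angle 180,252,324,36,108 + tray t; post top; pointer mid"""
    a=np.r_[np.radians([180,252,324,36,108])+t,t,np.pi]+th
    r=np.r_[[.1]*5,.115,.165]; z=np.r_[[.12]*5,.2,.005]
    return np.c_[cx+r*np.cos(a),cy+r*np.sin(a),z]
E
python3 - <<'E'
from h import *; from cell import optics
from scipy.optimize import least_squares
C={n:optics.read_camera(n) for n in("scene","side")}
# green, red, white, black, blue, posttop, pointer
O={"scene":[(368,192),(327,190),(310,217),(344,237),(381,222),(319,211),(383,205)],
   "side":[(288,211),(321,215),(339,200),(316,186),(286,192),(334,168),(271,245)]}
f=lambda p:np.concatenate([(project(model(*p),C[n],np.array(C[n]["extrinsics"]))-O[n]) for n in C])
s=least_squares(lambda p:f(p).ravel(),[.65,0,0],loss="soft_l1")
print(s.x,np.degrees(s.x[2]));print(f(s.x).round(1));print(model(*s.x).round(3))
E
```

```text
[ 0.50627449  0.093064   -0.07720297] -4.423404522039962
[[ 0.2 -1.1]
 [ 0.1 -1.2]
 [ 0.6 -1.7]
 [ 0.2 -1. ]
 [-0.1 -2.7]
 [-0.8 -0.3]
 [-4.2  2.9]
 [-1.4 -2.5]
 [ 0.1 -2.3]
 [-0.6 -3.5]
 [ 0.1 -2.3]
 [-0.5 -1.6]
 [ 0.4 -1. ]
 [ 1.8 -1. ]]
[[0.407 0.101 0.12 ]
 [0.468 0.001 0.12 ]
 [0.582 0.028 0.12 ]
 [0.591 0.145 0.12 ]
 [0.483 0.19  0.12 ]
 [0.621 0.084 0.2  ]
 [0.342 0.106 0.005]]
```

```bash
python3 - <<'E'
from h import *; from cell import optics
c=optics.read_camera("scene");E=np.array(c["extrinsics"])
K=np.array([[c["fx"],0,c["cx"]],[0,c["fy"],c["cy"]],[0,0,1]])
for n,p in dict(kettle=(145,215),mug=(203,188)).items():
    u=cv2.undistortPoints(np.array([[p]],float),K,np.array(c["dist"]))[0,0]
    d=E[:3,:3]@[u[0],-u[1],-1]; print(n,E[:3,3]-d*E[2,3]/d[2])
E
```

```text
kettle [ 0.78687555 -0.45892126  0.        ]
mug [ 0.59425347 -0.40670492  0.        ]
```

Call:
arm_command:
  translation:
    - [0, 0, -4]
    - [0, 0, -4]
    - [-3.4, -4.3, 0]
    - [-3.4, -4.3, 0]
    - [-3.4, -4.3, 0]
    - [-3.4, -4.3, 0]
  twist: [0, 0, 0, 0, 0, 0]
  grip: 100
  force: 30

```text
time_s: 1.0
tool_pos: [0.3593, -0.4039, 0.2717]
tool_rot: [179.9, 0.1, -67.5]
force: [0.7, -0.0, 0.3]
grip_width: 0.0869
```

Call:
arm_command:
  translation:
    - [-3.4, -4.3, 0]
    - [-3.4, -4.3, 0]
    - [-3.4, -4.3, 0]
    - [-3.4, -4.3, 0]
    - [-3.4, -4.3, 0]
    - [-3.4, -4.3, 0]
    - [-3.4, -4.3, 0]
    - [0, 0, 0]
  twist: [0, 0, 0, 0, 0, 0, 0, 0]

```text
time_s: 2.0
tool_pos: [0.5517, -0.0511, 0.2726]
tool_rot: [-179.9, 0.0, -67.0]
force: [-0.2, 0.3, -0.5]
grip_width: 0.0871
```

```bash
python3 - <<'E'
from h import *; from cell import telemetry,optics
from scipy.spatial.transform import Rotation as R
o=telemetry.get_obs();print(o["tool_pos"],o["tool_rot"],o["qpos"])
c=optics.read_camera("wrist");T=np.eye(4);T[:3,:3]=R.from_euler("xyz",o["tool_rot"],degrees=True).as_matrix();T[:3,3]=o["tool_pos"]
E=T@np.array(c["hand_eye"]);m=c["img"].copy()
P=project(model(.50627,.09306,-.0772),c,E);print(P.round())
for p in P: cv2.drawMarker(m,tuple(int(v) for v in p.round()),(255,0,255),0,12,1)
cv2.imwrite("pics/w1.png",m);np.save("E1.npy",E)
E
```

```text
[ 0.55166236 -0.05114365  0.27264019] [-1.79907576e+02  1.69934942e-02 -6.70118315e+01] [ 32.40342674   6.98375508 -32.63911916  88.70419455   3.72068198
  85.33758005 -67.35178824]
[[163. 246.]
 [255. 232.]
 [267. 136.]
 [168.  84.]
 [105. 161.]
 [201.  67.]
 [185. 251.]]
```

View pics/w1.png

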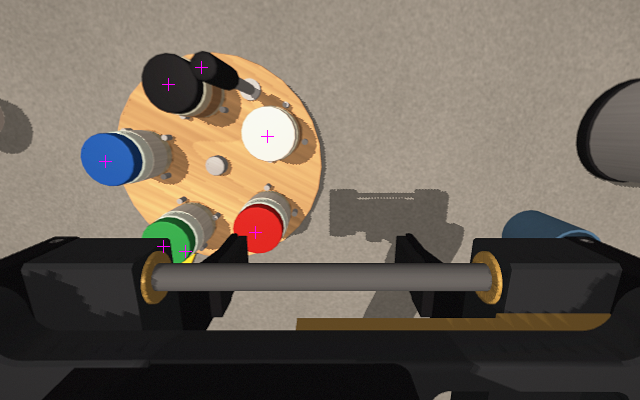

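The wrist picture has the post top near (205,68), and I predicted (201,67). The lids are off by about the same 3 px, so post ≈ (0.622, 0.081). I'll use the flipped yaw, +86 turning to +14, because it keeps joint 7 well within range.

Call:
arm_command:
  translation:
    - [-3.1, -3.9, 0]
    - [-3.1, -3.9, 0]
    - [-3.1, -3.9, 0]
    - [0, 0, 0]
    - [0, 0, 0]
    - [0, 0, 0]
    - [0, 0, 0]
    - [0, 0, 0]
    - [0, 0, 0]
    - [0, 0, 0]
  twist: [0, 0, 0, -10.5, -10.5, -10.5, -10.5, -10.5, -10.5, -10.5]

```text
time_s: 3.3
tool_pos: [0.6249, 0.0558, 0.2689]
tool_rot: [179.1, 0.4, 6.6]
force: [-0.6, 0.5, -1.2]
grip_width: 0.0869
```

Call:
arm_command:
  translation:
    - [0, 0, 0]
    - [0, 0, 0]
    - [0, 0, 0]
    - [0, 0, 0]
    - [0, 0, 0]
    - [0, 0, 0]
    - [0, 0, 0]
    - [0, 0, 0]
    - [0, 0, 0]
  twist: [-10.5, -10.5, -10.5, -10.5, -10.5, -10.5, -10.5, -7, 0]

```text
time_s: 4.42
tool_pos: [0.6241, 0.032, 0.2654]
tool_rot: [-179.4, 1.8, 88.3]
force: [0.6, 1.1, -0.5]
grip_width: 0.0872
```

```bash
cat > look.py <<'E'
import sys
from h import *; from cell import telemetry,optics
from scipy.spatial.transform import Rotation as R
o=telemetry.get_obs();print(o["tool_pos"],o["tool_rot"],o["qpos"],o["force"])
c=optics.read_camera("wrist");T=np.eye(4);T[:3,:3]=R.from_euler("xyz",o["tool_rot"],degrees=True).as_matrix();T[:3,3]=o["tool_pos"]
E=T@np.array(c["hand_eye"]);m=c["img"].copy()
P=project(model(.507,.090,-.0772,float(sys.argv[2])),c,E);print(P.round())
for p in P: cv2.drawMarker(m,tuple(int(v) for v in p.round()),(255,0,255),0,12,1)
cv2.imwrite(sys.argv[1],m)
E
python3 look.py pics/w2.png 0
```

```text
[0.62407993 0.0319978  0.26535887] [-179.41431298    1.81336709   88.25557692] [ 37.8258094   25.16920831 -61.61796622  77.92666651  23.40819401
  90.7741973   66.7179332 ] [ 0.60824328  1.0895871  -0.51770013]
[[388. -32.]
 [289.  43.]
 [319. 154.]
 [424. 160.]
 [474.  51.]
 [379. 204.]
 [377. -45.]]
```

View pics/w2.png

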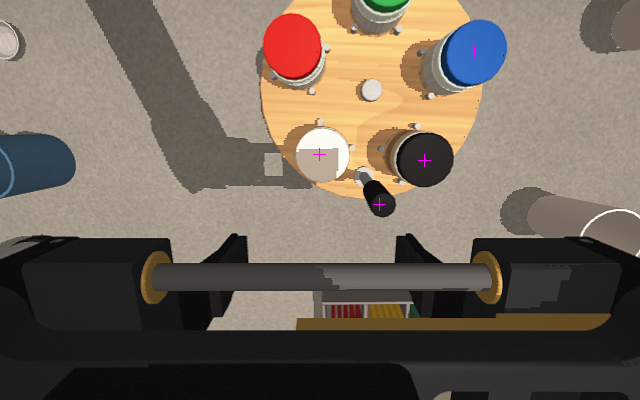

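Call:
arm_command:
  translation:
    - [2.5, -0.2, 0]
    - [2.4, 0, 0]
    - [0, 0, 0]
    - [0, 0, 0]
  twist: [0, 0, 0, 0]

```text
time_s: 4.97
tool_pos: [0.6242, 0.0764, 0.2632]
tool_rot: [-179.4, 2.1, 87.4]
force: [0.7, 0.3, -0.1]
grip_width: 0.0873
```

```bash
python3 look.py pics/w3.png 0
```

```text
[0.62420806 0.07636248 0.263203  ] [-179.40871699    2.06478589   87.37075338] [ 32.99811358  25.93181612 -61.36019147  77.33180832  24.10121021
  91.0891481   61.46269482] [ 0.72555426  0.25253242 -0.06523585]
[[339. -31.]
 [244.  46.]
 [279. 156.]
 [384. 160.]
 [430.  51.]
 [330. 206.]
 [340. -44.]]
```

View pics/w3.png

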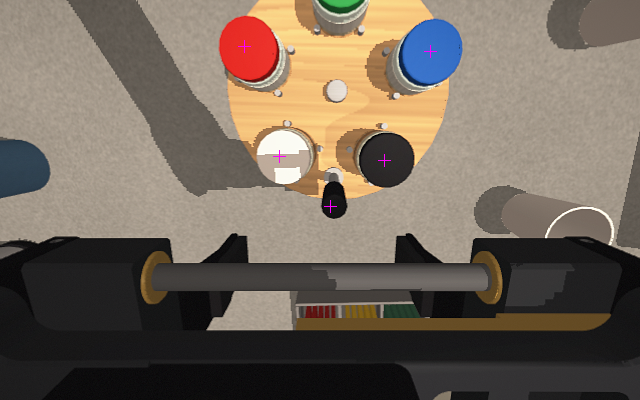

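The post is at (334,205), about 4 px to the right of the prediction, so post y ≈ 0.083. Going down and closing on it.

Call:
arm_command:
  translation:
    - [0.5, 0, 3]
    - [0.4, -0.1, 3]
    - [0, 0, 3]
    - [0, 0, 1.6]
    - [0, 0, 0]
  twist: [0, 0, 0, 0, 0]

```text
time_s: 5.65
tool_pos: [0.6242, 0.0753, 0.1551]
tool_rot: [-179.6, 2.2, 86.8]
force: [0.8, 0.8, 0.7]
grip_width: 0.0867
```

Call:
arm_command:
  translation:
    - [0.7, -0.2, 0]
    - [0, 0, 0]
  twist: [0, 0]

```text
time_s: 5.9
tool_pos: [0.6238, 0.0832, 0.1571]
tool_rot: [-179.7, 2.1, 86.7]
force: [-0.2, 0.7, -0.3]
grip_width: 0.0871
```

Call:
arm_command:
  translation:
    - [0, 0, 0]
    - [0, 0, 0]
    - [0, 0, 0]
    - [0, 0, 0]
    - [0, 0, 0]
    - [0, 0, 0]
  twist: [0, 0, 0, 0, 0, 0]
  grip: 0
  force: 30

```text
time_s: 6.65
tool_pos: [0.6247, 0.0836, 0.1587]
tool_rot: [-179.9, 2.1, 86.7]
force: [-1.0, -0.1, 0.3]
grip_width: 0.0348
```

```bash
python3 look.py pics/w4.png 0
```

```text
[0.62466707 0.08357593 0.15872316] [-179.8799174     2.10829636   86.71784151] [ 32.70933475  28.66683232 -59.69093673  86.64291499  26.70203608
  80.25247377  57.72295193] [-0.95899202 -0.1154261   0.28028181]
[[ 328. -120.]
 [ 187.    6.]
 [ 247.  169.]
 [ 397.  173.]
 [ 467.    9.]
 [ 315.  254.]
 [ 331. -110.]]
```

View pics/w4.png

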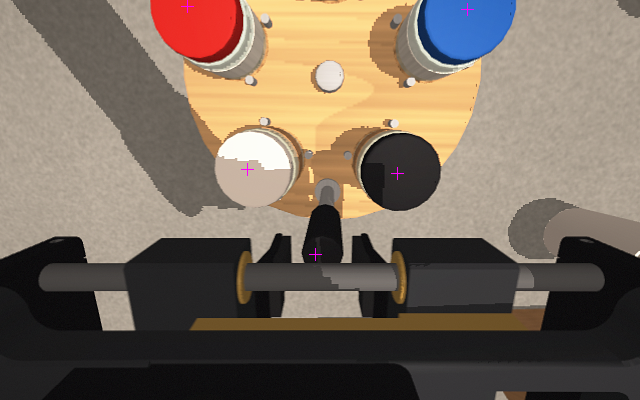

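The post sits between the fingers, which are still closing, with its top at about (322,250). I'll let them finish.

Call:
arm_command:
  translation:
    - [0, 0, 0.2]
    - [0, 0, 0]
    - [0, 0, 0]
    - [0, 0, 0]
  twist: [0, 0, 0, 0]

```text
time_s: 7.2
tool_pos: [0.6248, 0.0838, 0.1576]
tool_rot: [-179.9, 2.1, 86.7]
force: [-0.5, -0.2, 2.1]
grip_width: 0.0229
```

Call:
arm_command:
  translation:
    - [-0.8, -0.03, 0]
    - [-0.8, -0.03, 0]
    - [-0.8, -0.03, 0]
    - [-0.8, -0.03, 0]
    - [-0.8, -0.03, 0]
    - [-0.8, -0.03, 0]
  twist: [4, 4, 4, 4, 4, 4]

```text
time_s: 7.95
tool_pos: [0.6118, 0.0382, 0.1576]
tool_rot: [179.2, 1.8, 62.3]
force: [-0.2, 0.2, 0.3]
grip_width: 0.0228
```

```bash
cat > st.py <<'E'
import numpy as np; from cell import telemetry
o=telemetry.get_obs();p=o["tool_pos"];d=p[:2]-[.508,.0915];a=np.degrees(np.arctan2(d[1],d[0]))
print(p,o["tool_rot"],"q",o["qpos"].round(0),"F",o["force"].round(1),"w",o["grip_width"],"r",np.hypot(*d),"ang",a,"tray",a+4.2,"yaw lead",o["tool_rot"][2]-90-a)
E
python3 st.py
```

```text
[0.6117966  0.03822424 0.15761581] [179.23651183   1.84823464  62.25591955] q [ 36.  24. -56.  90.  22.  78.  40.] F [-0.2  0.2  0.3] w 0.022781261634040813 r 0.11667065170386465 ang -27.17010437391327 tray -22.97010437391327 yaw lead -0.5739760783735477
```

Call:
arm_command:
  translation:
    - [-0.8, -0.03, 0]
    - [-0.8, -0.03, 0]
    - [-0.8, -0.03, 0]
    - [-0.8, -0.03, 0]
    - [-0.8, -0.03, 0]
    - [-0.8, -0.03, 0]
    - [-0.8, -0.03, 0]
    - [-0.8, -0.03, 0]
  twist: [4, 4, 4, 4, 4, 4, 4, 4]

```text
time_s: 8.95
tool_pos: [0.5671, -0.0087, 0.1576]
tool_rot: [178.2, 1.1, 29.7]
force: [0.2, -0.1, 0.3]
grip_width: 0.0229
```

```bash
python3 st.py
```

```text
[ 0.56713956 -0.00866976  0.15759958] [178.23126536   1.0971235   29.65471495] q [ 41.  16. -51.  96.  15.  75.  16.] F [ 0.2 -0.1  0.3] w 0.022890026735625613 r 0.11632483995653271 ang -59.44268151705262 tray -55.24268151705262 yaw lead -0.9026035310422742
```

Force still reads about 0, so I'll check with the side camera before going on.

Call:
arm_command:
  translation:
    - [-0.8, -0.03, 0]
    - [-0.8, -0.03, 0]
    - [-0.6, -0.02, 0]
  twist: [4, 4, 3]

```text
time_s: 9.32
tool_pos: [0.5467, -0.0181, 0.1576]
tool_rot: [178.0, 0.7, 18.5]
force: [0.7, -0.4, 1.1]
grip_width: 0.0229
```

```bash
python3 st.py; python3 - <<'E'
from cell import optics;import cv2,numpy as np
a=optics.read_camera("scene")["img"][120:300,230:470];b=optics.read_camera("side")["img"][130:310,190:430]
cv2.imwrite("pics/s5.png",cv2.resize(np.vstack([a,b]),None,fx=1.6,fy=1.6))
E
```

```text
[ 0.54669035 -0.01811852  0.15763292] [177.95019908   0.70453075  18.50331422] q [ 42.  12. -50.  99.  12.  74.   8.] F [ 0.7 -0.4  1.1] w 0.022900520886993795 r 0.11624613441573904 ang -70.55928579386332 tray -66.35928579386332 yaw lead -0.9373999898608645
```

View pics/s5.png

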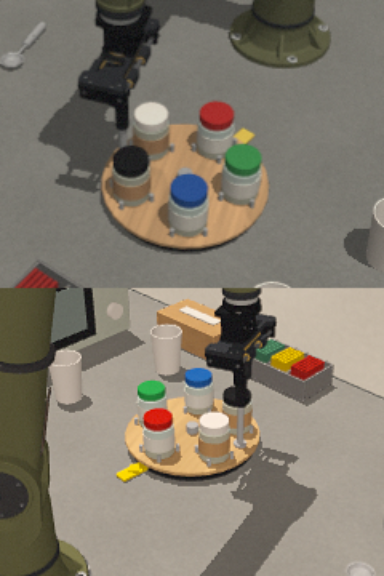

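The tray follows, with the post held in the fingers and red almost at the pointer. The last few degrees go slowly.

Call:
arm_command:
  translation:
    - [-0.4, -0.01, 0]
    - [-0.4, -0.01, 0]
    - [-0.2, 0, 0]
    - [-0.2, 0, 0]
  twist: [2, 2, 1, 1]

```text
time_s: 9.93
tool_pos: [0.5363, -0.0209, 0.1576]
tool_rot: [177.9, 0.3, 12.3]
force: [7.9, 1.9, -5.1]
grip_width: 0.0231
```

```bash
python3 st.py
```

```text
[ 0.53631284 -0.02092805  0.15755337] [177.89776103   0.269051    12.34257392] q [ 43.  10. -49. 101.  10.  73.   3.] F [ 7.9  1.9 -5.1] w 0.02309404415415179 r 0.1159382691643006 ang -75.86507433136042 tray -71.66507433136042 yaw lead -1.7923517453846074
```

Call:
arm_command:
  translation:
    - [-0.3, 0, 0]
    - [-0.2, 0, 0]
    - [-0.2, 0, 0]
  twist: [0, 0, 0]

```text
time_s: 10.3
tool_pos: [0.5369, -0.0206, 0.1575]
tool_rot: [178.0, -0.8, 12.3]
force: [9.7, 1.2, -5.8]
grip_width: 0.0227
```

```bash
python3 st.py;python3 st.py
```

```text
[ 0.53690349 -0.02057133  0.15747261] [177.96243461  -0.76328078  12.2864286 ] q [ 44.   9. -49. 102.   9.  72.   4.] F [ 9.7  1.2 -5.8] w 0.02266425061912693 r 0.11573847516591443 ang -75.5384006048096 tray -71.33840060480959 yaw lead -2.1751707911596014
[ 0.53690349 -0.02057133  0.15747261] [177.96243461  -0.76328078  12.2864286 ] q [ 44.   9. -49. 102.   9.  72.   4.] F [ 9.7  1.2 -5.8] w 0.02266425061912693 r 0.11573847516591443 ang -75.5384006048096 tray -71.33840060480959 yaw lead -2.1751707911596014
```

The tray is against the stop: it no longer moves and the force has risen to about 10 N. One more holding push, then a check with the target held.

Call:
arm_command:
  translation:
    - [-0.3, 0, 0]
  twist: [0]

```text
time_s: 10.42
tool_pos: [0.5371, -0.0206, 0.1576]
tool_rot: [178.0, -1.2, 12.3]
force: [13.3, 0.7, -8.7]
grip_width: 0.0232
```

```bash
python3 st.py; python3 - <<'E'
from h import *
from cell import optics,telemetry
C={}
for i in range(6):
    for n in("scene","side"): C[n]=optics.read_camera(n)
    print(telemetry.get_obs()["tool_pos"].round(4),telemetry.get_obs()["force"].round(1))
crop=[]
for n,(y,x) in dict(scene=(120,230),side=(150,190)).items():
    m=cv2.resize(C[n]["img"],None,fx=3,fy=3,interpolation=cv2.INTER_CUBIC)
    P=project(model(.508,.0915,-.0772,-1.257),C[n],np.array(C[n]["extrinsics"]))
    print(n,P.round(1).tolist())
    for p in P: cv2.drawMarker(m,tuple(int(v*3+1) for v in p),(255,0,255),0,14,1)
    crop.append(m[y*3:y*3+480,x*3:x*3+390*2-390])
cv2.imwrite("pics/s6.png",np.hstack(crop))
E
python3 st.py
```

```text
[ 0.53712379 -0.02055562  0.15759469] [177.9823404   -1.19111042  12.2529967 ] q [ 44.   9. -49. 102.   9.  71.   4.] F [13.3  0.7 -8.7] w 0.023163240002341233 r 0.11577847889264749 ang -75.43089600310634 tray -71.23089600310634 yaw lead -2.3161072960820235
[ 0.5371 -0.0206  0.1576] [12.7  1.1 -8.2]
[ 0.5372 -0.0206  0.1576] [12.   1.4 -8.1]
[ 0.5371 -0.0206  0.1576] [12.3  1.1 -7.9]
[ 0.5371 -0.0205  0.1576] [11.8  0.6 -7. ]
[ 0.5372 -0.0206  0.1576] [11.2  0.4 -6.6]
[ 0.5371 -0.0205  0.1576] [11.3  1.3 -8.1]
scene [[380.1, 219.5], [367.4, 191.0], [326.4, 188.9], [309.7, 215.4], [343.3, 236.2], [306.4, 177.0], [378.1, 208.0]]
side [[286.1, 190.4], [287.3, 208.5], [321.8, 212.7], [339.0, 196.5], [316.8, 183.7], [340.0, 186.5], [273.5, 244.0]]
[ 0.53714479 -0.02054423  0.15761946] [177.98327833  -1.18314442  12.24946462] q [ 44.   9. -49. 102.   9.  71.   4.] F [11.3  1.3 -8.1] w 0.023150897529714446 r 0.11577274840192141 ang -75.41941942092267 tray -71.21941942092266 yaw lead -2.3311159542095083
```

View pics/s6.png

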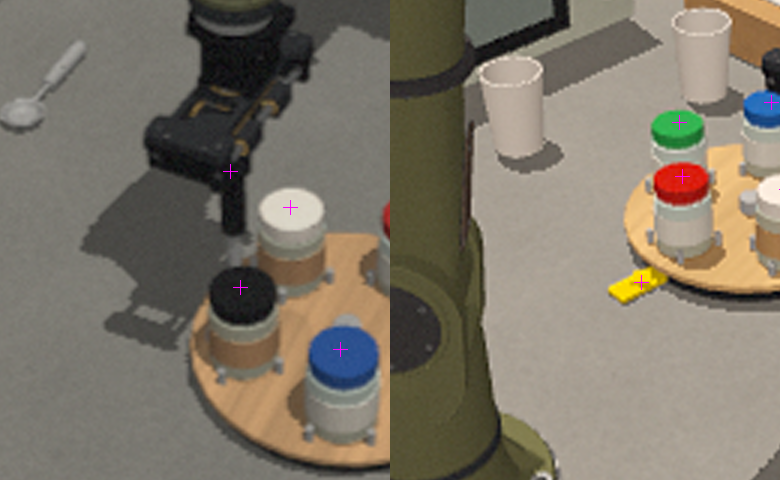

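The lids match the model at the −72° stop within a couple of pixels, red is in line with the pointer, and the pose is steady at about 11 N. Handing in.

```bash
python3 -c "
from cell import env;print(env.sign_off())"
```

```text
the job is handed in; nothing more can be done
None
```

I gripped the post and turned the tray about 72° clockwise to its stop, with the red-lidded jar in line with the yellow pointer. I handed the job in at about 11 s, still holding the post with a steady push; sign-off reports no verdict.

**Last checks:**
- **Tray:** the tool pose held to about 0.1 mm over 0.6 s. Its position puts the tray at about −71.2°, give or take a degree for the fitted axis.
- **Force:** the push at the wrist read about 11 N, drifting down slightly from 13 N. The grip was set to 30 N, and the fingers were closed to 23 mm on the sleeve.
- **Jars:** the lids I could see, red among them, matched the model at the stop within a few pixels, and those jars looked upright and seated. White was cut off in one crop.
- **Other things:** the fingertips stayed well above the lids all through. The cups and spoon were where they started; the mug was outside the last crops, but the gripper passed well clear of it.

**One disagreement:** the wrist force read close to zero while the tray was turning, although the spring should have given 2 to 4 N. Pictures showed the tray following the post, and the force rose only at the stop.

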